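Turn a hex coupling yellow face up and lay it in the welding cradle

ROBOT

A 7-joint arm with a two-finger parallel gripper is mounted at the origin on the work surface. World frame = base frame: x ahead of the robot, y to its left, z up, the work surface at z = 0. Lengths are in m, angles in degrees, forces in N, time in s.
With the tool pointing down it reaches from about 0.425 to 0.95 m from the base axis. Payload 16.7 kg.
Tool frame: the origin (TCP) lies between the finger pads; the fingertips stand 8 mm ahead of it and the grasp point (between the pads) lies 11 mm behind it; z points along the fingers, y is the line along which they close (so a half turn about z gives the same grasp; the last joint's range is limited). The gripper opens to 94 mm and grips with 3 to 60 N. Pads are 16 mm wide; open, the fingers measure 119 mm over their backs; the gripper's body (75 mm by 177 mm) begins 78 mm behind the grasp point.
Start: joints at [61.335, 24.414, 4.234, 92.017, -1.954, 63.644, -3.845], TCP at [0.232, -0.634, 0.213] pointing down, gripper open.
Joint ranges: [-163.25, 163.25], [-28.42, 122.38], [-70.27, 78.77], [12.13, 141.07], [-58.53, 238.53], [9.26, 117.41], [-156.51, 156.51]. Speed limits (degrees/s): [108.29, 108.29, 136.94, 136.94, 172.46, 172.46, 172.46].

INTERFACE

Orientations are given as [roll, pitch, yaw] about the fixed x, y, z axes, in that order (R = Rz(yaw) Ry(pitch) Rx(roll)).
In Python, from station import arm gives the robot as it stands.
- The arm moves only by the shell command python3 -m handwheel 'ROWS' [OPENING] [FORCE]. ROWS is JSON, a list that holds one entry, the list of rows, each a list of 4 numbers: the shift along the tool's x, y, z in units of 60 mm (1.0 is 60 mm), then the turn about the tool's z in units of 6 degrees (1.0 is 6 degrees). In form: [[[tx, ty, tz, yaw], ...]]. A call has exactly 5 rows; each row shifts and turns the commanded pose from where the row before left it, along the tool's axes as they then stand; what a row does not reach is not made up. A row lasts 1/8 s, in which the tool goes at most 62.5 mm and 10.7 degrees, less where a joint would pass 70% of its speed; a pose out of reach is approached as far as the arm can. A call is refused whole if a number of a shift passes 1 or a number of a turn 1, either way. A call with a gripper value outside its range is refused whole. OPENING is the opening, from -1 (shut) to 1 (fully open), set as the call begins (- or left out, the last holds). The fingers move at their own pace and stop on an object; FORCE is the grip in N (left out, the last holds). Time passes only in rows, so rows that do not move let the fingers close, or fill a call up. It gives the time, the measured TCP pose, the force, the opening and the grip force at its end, in the units of the state.
- arm.get_state(): the state, without advancing time (a new reading comes with each control period).
- arm.camera(name): name is "side" or "top"; returns a dict with "frame" (400x640x3 uint8, red, green, blue), "depth" (400x640 float32, m along the optical axis (not along the pixel's ray), 0 where there is no reading), "mtx" (3x3 intrinsics, pixels), "R" (3x3) and "t" (3): a world point X has camera coordinates R X + t. Camera axes: x right, y down, z forward; pixel columns grow to the right and rows downward; lengths in m; the calibration is good to about 2 mm. A picture is of the moment at which its call begins.
- arm.job_done(): hands the job in; it is judged then, once.
Trained networks look in a picture, given as the dict that the camera call returned (one of the last four; its "shot" number tells which), for a name from the list of things; names that differ only in an ending like _2 or _b are one class to them, and where a whole thing is asked for, a point or a joint stands for the part that bears it (a point fixed in the world has none). Each returns a list of dicts, best first, with "score" (0 to 1); they miss things now and then, are a little off and sometimes report something else, mostly with a low value. They report only what shows in the picture. A call takes as long as a camera call. They do not tell look-alikes from the thing itself.
- arm.search_frame(picture, label): "position" ([row, column] in pixels, amid what is visible of it).
The state is a dict: "clock": time; "joints": joint angles; "joint_vel": joint speeds; "joint_torque": joint torques, N m; "tcp_pos": TCP position; "tool_rot": TCP orientation; "wrist_force": force on the tool from outside, world axes, zero at the start; "moment": the same for the moment, N m; "gripper_width": opening from 0.0 (shut) to 1.0 (fully open); "grip_force": force on a finger pad.
Only numpy, scipy, OpenCV 4.12 (cv2) and the standard library are available. Lean on these libraries where they do the work, as an engineer would, in place of code of your own. Each camera call takes 0.05 s, during which the arm holds its last target. There are 200 camera calls.

TASK

Roll the silver hexagonal coupling over on the bench one flat at a time, letting go of it at rest on each flat, until its yellow painted face is on top. Then pick it up again and lay it, without dropping it, on both saddles of the blue welding cradle, yellow face still up and one end fully home against the red stop, and let go. Leave everything else on the bench where it is.

Things in the scene. Friction and masses are not known exactly. Their poses are not given: they have to be found in the camera images.
- coupling: The work: silver aluminium hexagonal coupling, dark bore at each end, 130 mm long, 50 across flats, 58 across corners, each flat 29 wide, 0.5 kg; one long flat is painted yellow. Lies on a flat, the yellow one at first on a lower, downward-slanting side (two flats from the top). Origin: its centre, 25 mm over the bench. x: along its length (ends alike); z: out of the yellow flat.
- yellow_face (a point): Middle of the yellow flat, 25 mm from the coupling's centre.
- cradle: Welding cradle fixed to the bench: blue base 190 x 100 x 10 mm with two steel saddles and a red stop. Origin: centre of the base's underside. x along the cradle towards the stop, z up. Stop: face at x = +65 mm, 46 wide, top at z = 90 mm. A coupling fully home lies along x on both saddles, either end touching the stop: its centre is at x = 0, y = 0, z = 65 mm of this frame.
- cradle_seat (a point): Middle between the two saddles, at the height of their seats (40 mm over the bench, 30 mm over the base). Each saddle is 18 mm thick along the cradle, centred 48 mm either side of this point (78 mm free between them), its flat seat 32 mm wide; cheeks on both sides lean outwards 30 degrees from upright, up to 59 mm over the bench, and guide the coupling's lower slanting flats.
- wire_brush: Wooden wire brush lying bristles up, 270 x 28 x 29 mm. A bystander: leave it alone.
- box_section: Offcut of steel box section, 120 x 80 x 50 mm. A bystander: leave it alone.
- notebook: Notebook with yellow and red cover, 150 x 110 x 12 mm. A bystander: leave it alone.
- magnet_square: Red triangular magnetic square (open frame), 92 x 92 x 18 mm. A bystander: leave it alone.
- hammer: Hammer, lying flat, wooden handle. A bystander: leave it alone.
- plain_hex: Plain dark steel hexagonal bar, 90 mm long, 30 mm across flats, unpainted; not part of the job. Origin at its middle. A bystander: leave it alone.
- angle_iron: Offcut of steel angle, 160 mm long, 30 x 30 mm. A bystander: leave it alone.
Mind the look-alikes: they are no part of the job. Leave any pink look-alike of the coupling alone. Of the things that look like the cradle, take the one that is farthest from the robot's base at the start.

How it is judged:
By the outcome, as a careful person would: the job done as asked, in the order asked, and still so for the second after the job is handed in, with the robot touching nothing.
It also fails if it takes over 61 s, if anything falls off the work surface, if the arm or the gripper's body presses on something with over 40 N, if the wrist force passes 120 N, or if a joint passes its speed limit or range.

## Working session

There is one attempt and no reset: what is moved stays moved. The work goes in short steps, Python scripts to look and compute and a shell command to move; the robot and the scene stay as the last step left them, time stands still between calls to the robot, and variables do not carry over. Pictures are saved under pics/ and viewed, at most 10 in all, crops included, and the job is handed in when it is done.

```bash
ls; mkdir -p pics; python3 - <<'E'
from station import arm
import cv2,numpy as np
s=arm.get_state();print({k:np.round(v,3) for k,v in s.items()})
for n in("top","side"):
    p=arm.camera(n);cv2.imwrite(f"pics/{n}0.png",p["frame"][:,:,::-1])
    K,R,t=p["mtx"],p["R"],p["t"]
    print(n,"cam",-R.T@t)
    for l in("coupling","yellow_face","cradle","plain_hex"):
        for d in arm.search_frame(p,l)[:4]:
            r,c=d["position"];z=p["depth"][int(r),int(c)]
            X=R.T@(z*np.linalg.inv(K)@[c,r,1]-t);print(l,round(d["score"],2),round(r),round(c),X.round(3))
E
```

```text
pics
{'clock': np.float64(0.0), 'joints': array([61.336, 24.451,  4.23 , 92.053, -1.952, 63.646, -3.846]), 'joint_vel': array([-0.01 , -0.013,  0.118, -0.057,  0.033,  0.173,  0.003]), 'joint_torque': array([-1.0000e-03, -9.3582e+01,  3.6670e+00, -4.5418e+01, -4.9000e-02,
        2.0000e-02,  0.0000e+00]), 'tcp_pos': array([ 0.232, -0.633,  0.213]), 'tool_rot': array([-1.79922e+02,  7.00000e-03,  2.00970e+01]), 'wrist_force': array([ 0.467, -0.278, -0.013]), 'moment': array([-0.021,  0.031, -0.038]), 'grip_force': np.float64(0.0), 'gripper_width': np.float64(1.001)}
top cam [0.48058348 0.0129262  1.21694913]
coupling 0.7 282 246 [0.297 0.217 0.049]
yellow_face 0.71 281 246 [0.3   0.217 0.048]
yellow_face 0.64 228 263 [0.457 0.162 0.047]
yellow_face 0.59 123 361 [ 0.776 -0.148  0.046]
cradle 0.87 178 392 [ 0.604 -0.246  0.01 ]
cradle 0.86 257 400 [ 0.354 -0.263  0.009]
plain_hex 0.76 254 323 [ 0.371 -0.018  0.027]
side cam [0.21573146 1.06543724 0.84281593]
coupling 0.65 244 318 [0.473 0.181 0.042]
coupling 0.49 142 344 [ 0.55  -0.425  0.025]
yellow_face 0.89 243 318 [0.474 0.179 0.044]
yellow_face 0.68 274 378 [0.297 0.254 0.053]
cradle 0.92 165 316 [ 0.607 -0.254  0.011]
cradle 0.86 176 389 [ 0.352 -0.253  0.014]
plain_hex 0.71 215 366 [0.379 0.005 0.031]
```

View pics/top0.png

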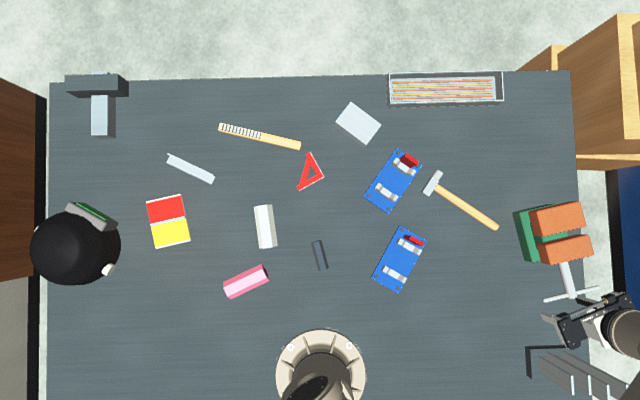

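View pics/side0.png

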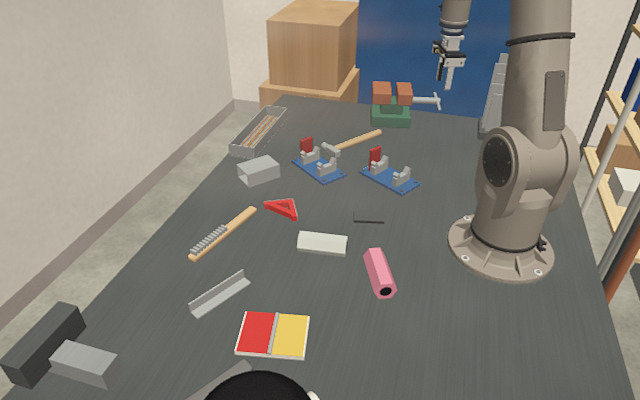

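The silver coupling is at (row 228, col 263) in the top view. The pink look-alike is at (281, 246) and the far cradle at (178, 392), with its red stop up and to the right. No yellow shows from the +y side, so the yellow flat should be on the lower -y side. Next I'll measure the poses and zoom in to check.

```bash
cat > h.py <<'E'
from station import arm
import cv2,numpy as np
def cloud(p):
    h,w=p["depth"].shape;v,u=np.mgrid[:h,:w];z=p["depth"]
    C=np.stack([u*z,v*z,z],-1)@np.linalg.inv(p["mtx"]).T
    return C, (C-0)@p["R"]-p["R"].T@p["t"] if False else ((np.stack([u*z,v*z,z],-1)@np.linalg.inv(p["mtx"]).T-p["t"])@p["R"])
def pts(p,m):
    return cloud(p)[1][m]
def rect(P):
    (c,s,a)=cv2.minAreaRect((P[:,:2]*1000).astype(np.float32));
    b=cv2.boxPoints((c,s,a));e=[b[1]-b[0],b[2]-b[1]];e=max(e,key=np.linalg.norm)
    return np.round(c,1),np.round(s,1),round(float(np.degrees(np.arctan2(e[1],e[0]))%180),1)
def coup(p,c,r=.085,zl=.047,zh=.056):
    X=cloud(p)[1];m=(np.hypot(X[...,0]-c[0],X[...,1]-c[1])<r)&(X[...,2]>zl)&(X[...,2]<zh)
    return X[m],m
E
python3 - <<'E'
from h import *
p=arm.camera("top");q=arm.camera("side");print(p["mtx"][0,0],q["mtx"][0,0])
for n,g in(("top",p),("side",q)):
    for zl,zh in((.046,.056),(.01,.06)):
        P,m=coup(g,(.457,.165),.085,zl,zh);print(n,zl,len(P),P[:,2].mean().round(4),rect(P),P.mean(0).round(4))
    X=cloud(g)[1];H=cv2.cvtColor(g["frame"],cv2.COLOR_RGB2HSV)
    near=np.hypot(X[...,0]-.604,X[...,1]+.246)<.13
    b=near&(H[...,0]>100)&(H[...,0]<125)&(H[...,1]>150)&(X[...,2]<.016)&(X[...,2]>.004)
    r=near&((H[...,0]<8)|(H[...,0]>172))&(H[...,1]>150)
    print("base",b.sum(),X[b][:,2].mean(),rect(X[b]));print("stop",r.sum(),X[r].mean(0),X[r][:,2].max(),rect(X[r]))
    s=near&(X[...,2]>.03)&~r&(H[...,1]<100);print("saddles",s.sum(),X[s].mean(0),rect(X[s]))
a=cv2.resize(q["frame"][215:270,280:370],None,fx=4,fy=4,interpolation=2);b=cv2.resize(p["frame"][140:250,240:440],(800,440),interpolation=2)
o=np.zeros((440+0,800,3),np.uint8)
cv2.imwrite("pics/z1.png",cv2.copyMakeBorder(a,0,0,0,0,0)[:,:,::-1])
E
```

```text
381.3960508014577 456.03068052325426
top 0.046 429 0.0494 (array([464.4, 157.7]), array([129. ,  35.7]), 6.7) [0.4632 0.1578 0.0494]
top 0.01 788 0.0433 (array([464.7, 158.3]), array([129.9,  57.6]), 6.5) [0.4647 0.156  0.0433]
base 1183 0.00935552889225291 (array([ 596.2, -247.3]), array([ 99.6, 190. ]), 143.2)
stop 141 [ 0.65037584 -0.2873211   0.06845205] 0.09362717498074288 (array([ 652.8, -289. ]), array([45.8, 12.6]), 53.6)
saddles 330 [ 0.59664286 -0.24861346  0.04558701] (array([ 581. , -278.8]), array([144.2, 127.6]), 53.8)
side 0.046 473 0.0516 (array([467.5, 163.2]), array([130.2,  40.1]), 7.6) [0.4666 0.1638 0.0516]
side 0.01 977 0.0419 (array([466.8, 167.6]), array([131. ,  49.1]), 7.3) [0.4646 0.1728 0.0419]
base 1 0.015957608302426672 (array([ 575.9, -278. ]), array([0., 0.]), 0.0)
stop 66 [ 0.65318538 -0.28609332  0.06501947] 0.09584259169497661 (array([ 654.8, -283.3]), array([45.8, 14.2]), 48.3)
saddles 337 [ 0.59993936 -0.24694032  0.0449275 ] (array([ 586.3, -278.7]), array([147.1, 142.9]), 51.2)
```

View pics/z1.png

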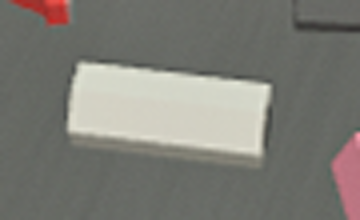

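The close-up shows the coupling's top, upper slant and lower flat on the +y side are all bare silver. So the yellow flat is on the -y lower side, and I need two rolls toward +y. I'll push at the -y corner with one finger while raising it. First I move over the coupling.

```bash
cat > go.py <<'E'
import sys
from h import *
def rem(x,y,z,yaw):
    s=arm.get_state();q=s["tcp_pos"];w=np.radians(s["tool_rot"][2])
    d=np.array([x,y,z])-q;a=[np.cos(w)*d[0]+np.sin(w)*d[1],np.sin(w)*d[0]-np.cos(w)*d[1],-d[2]]
    print("t",round(s["clock"],2),"pos",q.round(4),"yaw",s["tool_rot"].round(1),"F",s["wrist_force"].round(1),"w",round(s["gripper_width"],3),"units",(np.array(a)/.06).round(3),"turn",round(-((yaw-s["tool_rot"][2]+180)%360-180)/6,2))
if __name__=="__main__": rem(*map(float,sys.argv[1:]))
E
M="python3 -m handwheel"
$M '[[[0.621,-0.541,0,0],[0.621,-0.541,0,0],[0.621,-0.541,0,0],[0.621,-0.541,0,0],[0.621,-0.541,0,0]]]' 1
$M '[[[0.621,-0.541,0,0],[0.621,-0.541,0,0],[0.621,-0.541,0,0],[0.621,-0.541,0,0],[0.621,-0.541,0,0]]]'
$M '[[[0.129,-0.582,0,0.227],[0.129,-0.582,0,0.227],[0.129,-0.582,0,0.227],[0.129,-0.582,0,0.227],[0.129,-0.582,0,0.227]]]'
$M '[[[0.129,-0.582,0,0.227],[0.129,-0.582,0,0.227],[0.129,-0.582,0,0.227],[0.129,-0.582,0,0.227],[0.129,-0.582,0,0.227]]]'
python3 go.py .4647 .158 .03 6.5
```

```text
clock: 1.23
tcp_pos: [0.3518, -0.416, 0.2137]
tool_rot: [180.0, -0.0, 20.1]
wrist_force: [-0.0, -0.7, -0.6]
gripper_width: 0.998
grip_force: 0.0
clock: 1.85
tcp_pos: [0.471, -0.1996, 0.2138]
tool_rot: [180.0, -0.0, 20.1]
wrist_force: [0.6, -0.6, -0.4]
gripper_width: 1.0
grip_force: 0.0
clock: 2.48
tcp_pos: [0.455, -0.0218, 0.2138]
tool_rot: [180.0, -0.0, 13.2]
wrist_force: [0.3, -0.1, 0.1]
gripper_width: 1.002
grip_force: 0.0
clock: 3.1
tcp_pos: [0.4612, 0.1568, 0.2137]
tool_rot: [180.0, -0.0, 6.4]
wrist_force: [-0.1, 0.4, 0.8]
gripper_width: 0.998
grip_force: 0.0
t 3.1 pos [0.4612 0.1568 0.2137] yaw [180.   -0.    6.4] F [-0.1  0.4  0.8] w 0.998 units [ 0.06  -0.013  3.062] turn -0.01
```

```bash
M="python3 -m handwheel"
$M '[[[0.012,0,0.646,0],[0.012,0,0.646,0],[0.012,0,0.646,0],[0.012,0,0.646,0],[0.012,0,0.646,0]]]' | grep -E "tcp|force"
$M '[[[0,-0.1,0,0],[0,-0.1,0,0],[0,-0.05,0,0],[0,-0.03,0,0],[0,-0.03,0,0]]]'| grep -E "tcp|force"
python3 go.py .4647 .158 .02 6.5
python3 - <<'E'
from h import *
q=arm.camera("side");cv2.imwrite("pics/s2.png",cv2.resize(q["frame"][190:290,250:400],None,fx=4,fy=4,interpolation=2)[:,:,::-1])
E
```

```text
tcp_pos: [0.465, 0.1561, 0.0187]
wrist_force: [1.5, -0.5, 0.0]
grip_force: 0.0
tcp_pos: [0.463, 0.1747, 0.0203]
wrist_force: [0.1, -0.7, -0.1]
grip_force: 0.0
t 4.35 pos [0.463  0.1747 0.0203] yaw [-1.8e+02 -1.0e-01  6.5e+00] F [ 0.1 -0.7 -0.1] w 0.999 units [-0.003  0.279  0.005] turn -0.01
```

View pics/s2.png

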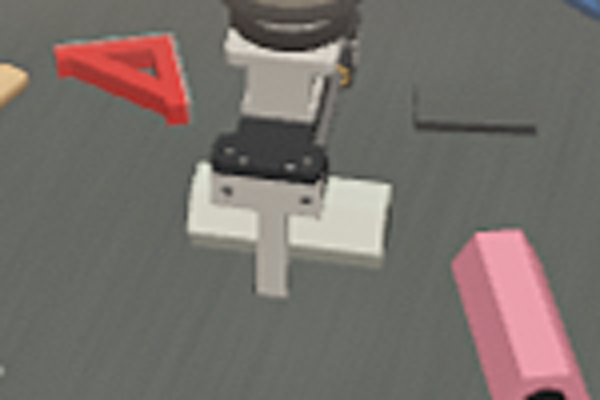

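The gripper straddles the coupling, with the -y finger about to touch. Now the push-and-lift arc.

```bash
M="python3 -m handwheel"
$M '[[[0,-0.05,0,0],[0,-0.05,-0.05,0],[0,-0.05,-0.07,0],[0,-0.05,-0.06,0],[0,-0.055,-0.06,0]]]'| grep -E "tcp|force"
$M '[[[0,-0.055,-0.05,0],[0,-0.06,-0.05,0],[0,-0.065,-0.04,0],[0,-0.065,-0.03,0],[0,0,0,0]]]'| grep -E "tcp|force"
python3 go.py .4647 .158 .02 6.5
python3 - <<'E'
from h import *
q=arm.camera("side");cv2.imwrite("pics/s3.png",cv2.resize(q["frame"][190:290,250:400],None,fx=4,fy=4,interpolation=2)[:,:,::-1])
p=arm.camera("top")
for g in(p,q):
    for zl in(.03,):
        P,m=coup(g,(.465,.18),.1,zl,.065);print(len(P),rect(P),np.percentile(P[:,2],[5,50,95]))
E
```

```text
tcp_pos: [0.4609, 0.1904, 0.0345]
wrist_force: [0.3, -1.0, -0.6]
grip_force: 0.2
tcp_pos: [0.4593, 0.2048, 0.0444]
wrist_force: [-0.0, -0.7, -0.6]
grip_force: 0.0
t 5.65 pos [0.4593 0.2048 0.0444] yaw [-180.    -0.     6.5] F [-0.  -0.7 -0.6] w 0.997 units [0.002 0.786 0.407] turn 0.0
221 (array([471.1, 170.4]), array([137.2,  49.6]), 28.1) [0.03280199 0.04819264 0.05259196]
682 (array([459.7, 221.4]), array([133. ,  91.2]), 8.7) [0.0322403  0.04876342 0.05543756]
```

View pics/s3.png

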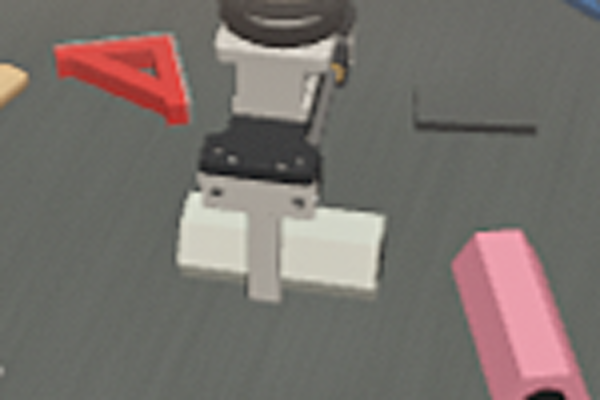

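```bash
M="python3 -m handwheel"
$M '[[[0,0,-0.5,0],[0,0.3,-0.7,0],[0,0.7,-0.5,0],[0,0.9,0,0],[0,0.9,0,0]]]'| grep -E "tcp|force"
python3 - <<'E'
from h import *
p=arm.camera("top");q=arm.camera("side")
for g in(p,q):
    X=cloud(g)[1];H=cv2.cvtColor(g["frame"],cv2.COLOR_RGB2HSV)
    near=np.hypot(X[...,0]-.46,X[...,1]-.19)<.1;y=near&(H[...,0]>15)&(H[...,0]<40)&(H[...,1]>90)
    print("yellow",y.sum(),X[y].mean(0) if y.any() else "")
    for zl in(.046,.01):
        P,m=coup(g,(.46,.19),.1,zl,.065);print(len(P),rect(P),np.percentile(P[:,2],[5,50,95]))
a=cv2.resize(p["frame"][180:280,200:350],None,fx=4,fy=4,interpolation=2)
cv2.imwrite("pics/t4.png",a[:,:,::-1])
E
```

```text
tcp_pos: [0.4784, 0.0357, 0.1468]
wrist_force: [0.4, 0.4, -0.7]
grip_force: 0.0
yellow 200 [0.462483   0.16698524 0.03662898]
436 (array([460.5, 188.6]), array([129.6,  36.6]), 6.7) [0.04658907 0.04945548 0.05276124]
788 (array([460.5, 189.2]), array([129.6,  58.3]), 6.3) [0.02736109 0.04699317 0.05227883]
yellow 0 
505 (array([463.6, 193.5]), array([130.5,  40.2]), 7.0) [0.04714663 0.05196771 0.05480156]
1025 (array([463.1, 197.4]), array([131.5,  47.9]), 7.0) [0.01768275 0.04560686 0.05411409]
```

View pics/t4.png

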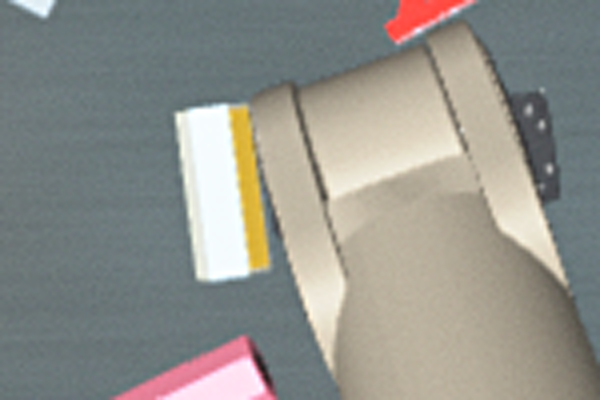

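It rolled one flat: the yellow strip is now on the upper -y slant (crop col 250, row 190). I'll repeat the roll the same way.

```bash
python3 go.py .4605 .188 .02 6.5
```

```text
t 6.47 pos [0.4783 0.0317 0.1462] yaw [179.9   0.    6.1] F [-0.3  0.8 -0.2] w 1.002 units [-0.019 -2.622  2.103] turn -0.07
```

```bash
M="python3 -m handwheel"
$M '[[[0,-0.6,0,-0.07],[0,-0.7,0,0],[-0.01,-0.7,0,0],[-0.01,-0.62,0,0],[0,0,0.3,0]]]'| grep -E "tcp|force"
$M '[[[0,0,0.5,0],[0,0,0.5,0],[0,0,0.5,0],[0,0,0.3,0],[0,0,0,0]]]'| grep -E "tcp|force"
python3 go.py .4583 .2057 .0203 6.5
```

```text
tcp_pos: [0.4584, 0.1966, 0.1289]
wrist_force: [0.5, -1.1, 0.3]
grip_force: 0.0
tcp_pos: [0.4577, 0.1928, 0.0192]
wrist_force: [0.5, 0.4, 0.6]
grip_force: 0.0
t 7.72 pos [0.4577 0.1928 0.0192] yaw [1.8e+02 1.0e-01 6.9e+00] F [0.5 0.4 0.6] w 0.999 units [ 0.036 -0.212 -0.018] turn 0.06
```

```bash
M="python3 -m handwheel"
$M '[[[0.02,-0.1,0,0.03],[0.01,-0.06,0,0.03],[0,-0.03,0,0],[0,-0.03,0,0],[0,0,0,0]]]'| grep -E "tcp|force"
$M '[[[0,-0.05,0,0],[0,-0.05,-0.05,0],[0,-0.05,-0.07,0],[0,-0.05,-0.06,0],[0,-0.055,-0.06,0]]]'| grep -E "tcp|force"
$M '[[[0,-0.055,-0.05,0],[0,-0.06,-0.05,0],[0,-0.065,-0.04,0],[0,-0.065,-0.03,0],[0,0,0,0]]]'| grep -E "tcp|force"
$M '[[[0,0,-0.5,0],[0,0.3,-0.7,0],[0,0.7,-0.5,0],[0,0.9,0,0],[0,0.9,0,0]]]'| grep -E "tcp|force"
python3 - <<'E'
from h import *
p=arm.camera("top");q=arm.camera("side")
for g in(p,q):
    X=cloud(g)[1];H=cv2.cvtColor(g["frame"],cv2.COLOR_RGB2HSV)
    near=np.hypot(X[...,0]-.457,X[...,1]-.22)<.1;y=near&(H[...,0]>15)&(H[...,0]<40)&(H[...,1]>90)
    print("yellow",y.sum(),X[y].mean(0) if y.any() else "", rect(X[y]) if y.any() else "")
    P,m=coup(g,(.457,.22),.1,.015,.065);print(len(P),rect(P),np.percentile(P[:,2],[5,50,95]))
E
python3 go.py .4572 .22 .12 6.5
```

```text
tcp_pos: [0.4587, 0.2068, 0.0204]
wrist_force: [0.5, 0.4, 0.8]
grip_force: 0.0
tcp_pos: [0.4569, 0.2226, 0.0351]
wrist_force: [0.5, -0.1, -0.3]
grip_force: 0.2
tcp_pos: [0.4552, 0.237, 0.045]
wrist_force: [-0.2, 1.2, -0.1]
grip_force: 0.0
tcp_pos: [0.4745, 0.068, 0.1474]
wrist_force: [-0.1, -0.2, -0.4]
grip_force: 0.0
yellow 282 [0.45327679 0.2193098  0.06361509] (array([460.7, 179.1]), array([120.8, 108.5]), 6.2)
504 (array([456.1, 226.9]), array([130.1,  47.7]), 7.6) [0.02911083 0.04866686 0.05298561]
yellow 313 [0.45880524 0.22232152 0.05324084] (array([459.2, 222.2]), array([121. ,  28.1]), 6.5)
1030 (array([459.2, 229.5]), array([130.8,  50.3]), 5.5) [0.02312642 0.04656698 0.05476065]
t 10.32 pos [0.4745 0.0639 0.1468] yaw [179.9   0.    6.1] F [-0.1  1.  -0.1] w 1.004 units [-0.009 -2.618  0.446] turn -0.06
```

Yellow is now on top, lying at rest and untouched. Time to pick it up.

```bash
M="python3 -m handwheel"
$M '[[[0,-0.6,0,-0.06],[0,-0.65,0,0],[-0.01,-0.7,0,0],[0.01,-0.66,0,0],[0,0,0.2,0]]]'| grep -E "tcp|force"
$M '[[[0,0,0.5,0],[0,0,0.5,0],[0,0,0.5,0],[0,0,0.3,0],[0,0,0.1,0]]]'| grep -E "tcp|force"
python3 go.py .457 .219 .014 6.5
```

```text
tcp_pos: [0.4554, 0.2285, 0.1353]
wrist_force: [0.6, -0.4, 0.2]
grip_force: 0.0
tcp_pos: [0.4554, 0.2246, 0.02]
wrist_force: [0.6, -0.0, -0.1]
grip_force: 0.0
t 11.57 pos [0.4554 0.2246 0.02  ] yaw [1.8e+02 1.0e-01 6.9e+00] F [ 0.6 -0.  -0.1] w 0.997 units [0.016 0.096 0.1  ] turn 0.06
```

```bash
M="python3 -m handwheel"
$M '[[[0.016,0.096,0.1,0.06],[0,0,0,0],[0,0,0,0],[0,0,0,0],[0,0,0,0]]]'| grep -E "tcp|force"
$M '[[[0,0,0,0],[0,0,0,0],[0,0,0,0],[0,0,0,0],[0,0,0,0]]]' -1 30
$M '[[[0,0,0,0],[0,0,0,0],[0,0,0,0],[0,0,0,0],[0,0,0,0]]]'
$M '[[[0,0,-0.05,0],[0,0,-0.1,0],[0,0,-0.1,0],[0,0,-0.1,0],[0,0,0,0]]]'
python3 - <<'E'
from h import *
q=arm.camera("side");cv2.imwrite("pics/s5.png",cv2.resize(q["frame"][190:290,250:400],None,fx=4,fy=4,interpolation=2)[:,:,::-1])
E
```

```text
tcp_pos: [0.4575, 0.2197, 0.0152]
wrist_force: [-0.8, 0.7, 0.8]
grip_force: 0.0
clock: 12.82
tcp_pos: [0.4574, 0.2198, 0.0149]
tool_rot: [-180.0, -0.0, 6.5]
wrist_force: [0.1, 1.3, -0.2]
gripper_width: 0.597
grip_force: 30.0
clock: 13.45
tcp_pos: [0.4574, 0.2196, 0.0149]
tool_rot: [-180.0, -0.0, 6.5]
wrist_force: [0.2, 3.9, 0.0]
gripper_width: 0.599
grip_force: 30.0
clock: 14.08
tcp_pos: [0.4577, 0.2196, 0.0365]
tool_rot: [-180.0, -0.1, 6.5]
wrist_force: [0.1, -0.5, -4.1]
gripper_width: 0.595
grip_force: 30.0
```

View pics/s5.png

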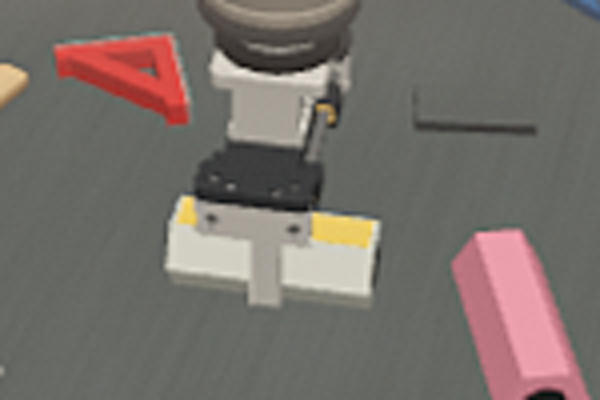

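It's held level with yellow up. I'll lift it and carry it to above the cradle.

```bash
M="python3 -m handwheel"
$M '[[[0,0,-0.3,0],[0,0,-0.6,0],[0,0,-0.7,0],[0,0,-0.6,0],[0,0,-0.35,0]]]'| grep -E "tcp|force|width"
$M '[[[0.04,0.25,0,0],[0.08,0.5,0,0],[0.1,0.6,0,0],[0.1,0.6,0,0],[0.1,0.6,0,0]]]'| grep -E "tcp|force|width"
$M '[[[0.1,0.6,0,0],[0.1,0.6,0,0],[0.1,0.6,0,0],[0.1,0.6,0,0],[0.1,0.6,0,0]]]'| grep -E "tcp|force|width"
$M '[[[0.1,0.6,0,0],[0.1,0.6,0,0],[0.1,0.6,0,0],[0.08,0.4,0,0],[0.02,0.15,0,0]]]'| grep -E "tcp|force|width"
$M '[[[0,0,0,0.4],[0,0,0,0.8],[0,0,0,0.9],[0,0,0,0.9],[0,0,0,0.9]]]'| grep -E "tcp|force|width"
$M '[[[0,0,0,0.9],[0,0,0,0.9],[0,0,0,0.8],[0,0,0,0.5],[0,0,0,0.2]]]'| grep -E "tcp|force|width"
python3 go.py .588 -.241 .07 -36.8
```

```text
tcp_pos: [0.4576, 0.22, 0.1918]
wrist_force: [-0.3, 0.4, -4.4]
gripper_width: 0.602
grip_force: 30.0
tcp_pos: [0.4994, 0.0681, 0.1881]
wrist_force: [-0.0, 0.4, -4.0]
gripper_width: 0.594
grip_force: 30.0
tcp_pos: [0.5494, -0.1071, 0.188]
wrist_force: [0.8, -0.6, -4.3]
gripper_width: 0.6
grip_force: 30.0
tcp_pos: [0.5896, -0.2437, 0.1881]
wrist_force: [0.3, 0.4, -3.9]
gripper_width: 0.599
grip_force: 30.0
tcp_pos: [0.5899, -0.241, 0.1887]
wrist_force: [-0.3, 0.1, -4.8]
gripper_width: 0.599
grip_force: 30.0
tcp_pos: [0.59, -0.2412, 0.1888]
wrist_force: [-0.3, -0.1, -4.9]
gripper_width: 0.598
grip_force: 30.0
t 17.88 pos [ 0.59   -0.2412  0.1888] yaw [-180.     0.   -36.6] F [-0.3 -0.1 -4.9] w 0.598 units [-0.028  0.017  1.979] turn 0.03
```

```bash
M="python3 -m handwheel"
$M '[[[-0.01,0,0.3,0.03],[-0.01,0,0.5,0],[-0.01,0.01,0.5,0],[0,0,0.4,0],[0,0,0.15,0]]]'| grep -E "tcp|force|width"
python3 go.py .588 -.241 .055 -36.8
python3 - <<'E'
from h import *
p=arm.camera("top");q=arm.camera("side")
c=np.array([.588,-.241]);a=np.radians(-36.8);u=np.array([np.cos(a),np.sin(a)]);v=np.array([-u[1],u[0]])
for g in(p,q):
    X=cloud(g)[1];H=cv2.cvtColor(g["frame"],cv2.COLOR_RGB2HSV)
    y=(np.hypot(X[...,0]-c[0],X[...,1]-c[1])<.1)&(H[...,0]>15)&(H[...,0]<40)&(H[...,1]>90)&(X[...,2]>.08)&(X[...,2]<.13)
    P=X[y];D=P[:,:2]-c;print(len(P),P[:,2].mean() if len(P) else 0, rect(P) if len(P) else "")
    if len(P):print("along",np.percentile(D@u,[2,98]),"lat",np.percentile(D@v,[2,50,98]))
a=cv2.resize(q["frame"][110:210,260:410],None,fx=4,fy=4,interpolation=2);b=cv2.resize(p["frame"][130:230,330:480],None,fx=4,fy=4,interpolation=2)
cv2.imwrite("pics/c6.png",cv2.resize(np.hstack([a,b]),(800,267))[:,:,::-1])
E
```

```text
tcp_pos: [0.587, -0.2411, 0.0755]
wrist_force: [-0.4, 0.1, -4.4]
gripper_width: 0.599
grip_force: 30.0
t 18.5 pos [ 0.587  -0.2411  0.0755] yaw [180.    0.2 -36.8] F [-0.4  0.1 -4.4] w 0.599 units [ 0.012 -0.012  0.341] turn 0.0
124 0.110413734445763 (array([ 555.8, -218.3]), array([23.4, 45.5]), 142.8)
along [-0.06075769 -0.01742261] lat [-0.01210137 -0.00123205  0.00982566]
101 0.11373955696001481 (array([ 579.7, -231.6]), array([ 29.5, 102.4]), 142.8)
along [-0.05782719  0.03446491] lat [-0.00985674  0.00185751  0.01568236]
```

View pics/c6.png

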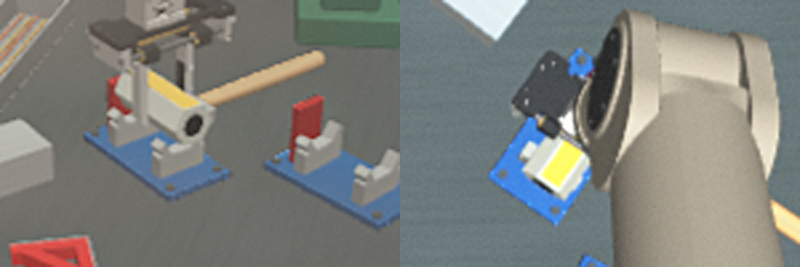

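The coupling is over the correct, far cradle, aligned to about 1 mm with yellow up. Now I lower it slowly.

```bash
M="python3 -m handwheel"
$M '[[[0,0,0.08,0],[0,0,0.08,0],[0,0,0.06,0],[0,0,0.05,0],[0,0,0.02,0]]]'| grep -E "tcp|force|width|rot"
$M '[[[0,0,0.01,0],[0,0,0.01,0],[0,0,0.01,0],[0,0,0.01,0],[0,0,0,0]]]'| grep -E "tcp|force|width|rot"
```

```text
tcp_pos: [0.5882, -0.2418, 0.0604]
tool_rot: [-180.0, 0.0, -36.8]
wrist_force: [1.0, -0.9, -4.6]
gripper_width: 0.598
grip_force: 30.0
tcp_pos: [0.5882, -0.2417, 0.0581]
tool_rot: [-180.0, 0.0, -36.8]
wrist_force: [0.2, 0.1, -4.8]
gripper_width: 0.597
grip_force: 30.0
```

```bash
M="python3 -m handwheel"
$M '[[[0,0,0.015,0],[0,0,0.015,0],[0,0,0.01,0],[0,0,0.005,0],[0,0,0,0]]]'| grep -E "tcp|force|width|rot"
$M '[[[0.03,0,0,0],[0.04,0,0,0],[0.04,0,0,0],[0.03,0,0,0],[0,0,0,0]]]'| grep -E "tcp|force|width|rot"
python3 go.py .596 -.247 .055 -36.8
```

```text
tcp_pos: [0.5882, -0.2418, 0.0554]
tool_rot: [-180.0, 0.0, -36.8]
wrist_force: [0.3, 0.3, -4.9]
gripper_width: 0.6
grip_force: 30.0
tcp_pos: [0.5951, -0.2469, 0.0553]
tool_rot: [-180.0, 0.0, -36.8]
wrist_force: [0.1, -0.6, -5.0]
gripper_width: 0.595
grip_force: 30.0
t 21.1 pos [ 0.5951 -0.2469  0.0553] yaw [-180.     0.   -36.8] F [ 0.1 -0.6 -5. ] w 0.595 units [ 0.014 -0.008  0.005] turn -0.01
```

```bash
M="python3 -m handwheel"
$M '[[[0.01,0,0,0],[0.01,0,0,0],[0,0,0,0],[0,0,0,0],[0,0,0,0]]]'| grep -E "tcp|wrist"
$M '[[[0.01,0,0,0],[0.01,0,0,0],[0,0,0,0],[0,0,0,0],[0,0,0,0]]]'| grep -E "tcp|wrist"
$M '[[[0.01,0,0,0],[0.01,0,0,0],[0,0,0,0],[0,0,0,0],[0,0,0,0]]]'| grep -E "tcp|wrist"
```

```text
tcp_pos: [0.5959, -0.2475, 0.0554]
wrist_force: [0.0, -0.3, -4.6]
tcp_pos: [0.5967, -0.2481, 0.0553]
wrist_force: [-3.2, 2.3, -4.4]
tcp_pos: [0.5967, -0.2482, 0.0551]
wrist_force: [-8.2, 5.7, -0.3]
```

The end is against the stop (about 10 N). Now I lower the last bit onto the seats.

```bash
M="python3 -m handwheel"
$M '[[[0,0,0.005,0],[0,0,0.005,0],[0,0,0,0],[0,0,0,0],[0,0,0,0]]]'| grep -E "tcp|rot|wrist"
$M '[[[0,0,0.005,0],[0,0,0.005,0],[0,0,0,0],[0,0,0,0],[0,0,0,0]]]'| grep -E "tcp|rot|wrist"
```

```text
tcp_pos: [0.5968, -0.2482, 0.055]
tool_rot: [180.0, 0.1, -36.8]
wrist_force: [-11.9, 5.5, 6.6]
tcp_pos: [0.5968, -0.2483, 0.0549]
tool_rot: [180.0, 0.1, -36.8]
wrist_force: [-13.8, 7.5, 14.2]
```

```bash
M="python3 -m handwheel"
$M '[[[0,0,-0.005,0],[0,0,-0.005,0],[0,0,0,0],[0,0,0,0],[0,0,0,0]]]' - 8| grep -E "tcp|wrist|width|grip_"
$M '[[[0,0,0,0],[0,0,0,0],[0,0,0,0],[0,0,0,0],[0,0,0,0]]]' 0.8 | grep -E "tcp|wrist|width|grip_"
$M '[[[0,0,-0.2,0],[0,0,-0.5,0],[0,0,-0.7,0],[0,0,-0.6,0],[0,0,-0.3,0]]]' | grep -E "tcp|wrist|width|grip_"
$M '[[[-0.7,0,0,0],[-0.8,0,0,0],[-0.8,0,0,0],[-0.8,0,0,0],[-0.8,0,0,0]]]' | grep -E "tcp|wrist|width|grip_"
python3 - <<'E'
from h import *
p=arm.camera("top");q=arm.camera("side")
c=np.array([.596,-.247]);a=np.radians(-36.8);u=np.array([np.cos(a),np.sin(a)]);v=np.array([-u[1],u[0]])
for g in(p,q):
    X=cloud(g)[1];H=cv2.cvtColor(g["frame"],cv2.COLOR_RGB2HSV)
    n=np.hypot(X[...,0]-c[0],X[...,1]-c[1])<.13
    y=n&(H[...,0]>15)&(H[...,0]<40)&(H[...,1]>90)&(X[...,2]>.07)&(X[...,2]<.12)
    r=n&((H[...,0]<8)|(H[...,0]>172))&(H[...,1]>150)&(X[...,2]>.03)
    for w,m in(("yellow",y),("stop",r)):
        P=X[m]
        if len(P):D=P[:,:2]-c;print(w,len(P),np.percentile(P[:,2],[5,50,95]).round(4),"along",np.percentile(D@u,[1,99]).round(4),"lat",np.percentile(D@v,[2,50,98]).round(4),rect(P)[2])
a=cv2.resize(q["frame"][110:210,260:410],None,fx=4,fy=4,interpolation=2);b=cv2.resize(p["frame"][130:230,330:480],None,fx=4,fy=4,interpolation=2)
cv2.imwrite("pics/c7.png",cv2.resize(np.hstack([a,b]),(800,267))[:,:,::-1])
E
```

```text
tcp_pos: [0.5979, -0.2489, 0.0548]
wrist_force: [-1.2, 2.6, -2.8]
gripper_width: 0.607
grip_force: 8.0
tcp_pos: [0.5979, -0.249, 0.0549]
wrist_force: [-0.6, 0.1, 0.2]
gripper_width: 0.899
grip_force: 0.0
tcp_pos: [0.5986, -0.2492, 0.1956]
wrist_force: [0.1, 0.3, -1.0]
gripper_width: 0.898
grip_force: 0.0
tcp_pos: [0.4091, -0.1078, 0.1926]
wrist_force: [0.4, 1.1, 0.7]
gripper_width: 0.901
grip_force: 0.0
yellow 315 [0.0862 0.0895 0.0933] along [-0.0588  0.0597] lat [-0.0119 -0.0008  0.0102] 143.5
stop 49 [0.0845 0.0898 0.0923] along [0.0651 0.0765] lat [-0.0219  0.0003  0.0223] 51.9
yellow 134 [0.0907 0.093  0.0951] along [-0.0586  0.0649] lat [-0.0106  0.003   0.0147] 141.6
stop 16 [0.083  0.0924 0.0938] along [0.0662 0.0769] lat [-0.0155  0.0123  0.0276] 59.2
```

View pics/c7.png

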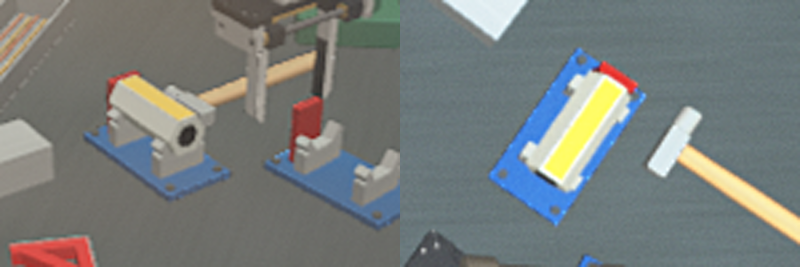

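The coupling sits in both saddles with yellow up, in line with the cradle, and its end is at the stop face. The gripper is clear, so I'm handing in.

```bash
python3 -c "
from station import arm
print(arm.job_done())"
```

```text
the job is handed in; nothing more can be done
None
```

I rolled the coupling over two flats, letting it rest on each, and it now lies yellow face up on both saddles of the far cradle, one end against the red stop. I let go, backed the gripper clear and handed the job in; the handoff gave no verdict.

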